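Dry-stack a turned post finial on the glue-up board

TASK

First clear the glue-up board: put the wooden offcut in the grey scrap tray and seat the sanding block, cork side down and flat, in its wooden cradle. Then thread all the turned wooden tiers that are there onto the steel post, neck up, widest at the bottom and each next narrower one above, every one fully home and flat on the one below, and finish with the steel collar fully home on top. Do not disturb the mug, the glue bottle or the tape measure.

Things in the scene. Friction and masses are not known exactly. Their poses are not given: they have to be found in the camera images.
- post_foot (a point): foot of the steel locating post: the point on the post's axis at the top face of the glue-up board. The post (18 mm diameter, upright, top slightly tapered) rises 92 mm above this point from the middle of a fixed plywood board 130 mm (board x) by 280 mm (board y) and 18 mm thick, lying on the bench. Axes are the board's: z up, y along its long side.
- tier1_mid (a point): widest of five possible turned pale-wood tiers (some may be absent): a flat disc 130 mm in diameter and 8 mm thick with a plain neck, 40 mm in diameter and 12 mm tall, on its upper side, 20 mm tall in all, with a 23 mm bore right through. It lies on the bench disc down, neck up. Point: centre, half-way up, 10 mm above its underside; z along the bore, up through the neck.
- tier2_mid (a point): second widest of five possible turned pale-wood tiers (some may be absent): a flat disc 112 mm in diameter and 8 mm thick with a plain neck, 40 mm in diameter and 12 mm tall, on its upper side, 20 mm tall in all, with a 23 mm bore right through. It lies on the bench disc down, neck up. Point: centre, half-way up, 10 mm above its underside; z along the bore, up through the neck.
- tier3_mid (a point): middle of five possible turned pale-wood tiers (some may be absent): a flat disc 94 mm in diameter and 8 mm thick with a plain neck, 40 mm in diameter and 12 mm tall, on its upper side, 20 mm tall in all, with a 23 mm bore right through. It lies on the bench disc down, neck up. Point: centre, half-way up, 10 mm above its underside; z along the bore, up through the neck.
- tier4_mid (a point): second narrowest of five possible turned pale-wood tiers (some may be absent): a flat disc 76 mm in diameter and 8 mm thick with a plain neck, 40 mm in diameter and 12 mm tall, on its upper side, 20 mm tall in all, with a 23 mm bore right through. It lies on the bench disc down, neck up. Point: centre, half-way up, 10 mm above its underside; z along the bore, up through the neck.
- tier5_mid (a point): narrowest of five possible turned pale-wood tiers (some may be absent): a flat disc 58 mm in diameter and 8 mm thick with a plain neck, 40 mm in diameter and 12 mm tall, on its upper side, 20 mm tall in all, with a 23 mm bore right through. It lies on the bench disc down, neck up. Point: centre, half-way up, 10 mm above its underside; z along the bore, up through the neck.
- collar_mid (a point): plain steel clamp collar: a ring 50 mm in diameter, 24 mm tall, with a 23 mm bore, lying flat on the bench. Point: centre, half-way up, 12 mm above its underside; z along the bore.
- offcut_mid (a point): plain sawn wooden offcut 40 x 100 x 30 mm (its x, y, z), lying on the board at one side of the post with an end close to it. Point: its centre, 15 mm above its underside.
- sandblock_mid (a point): sanding block lying cork side down on the board at the other side of the post: pale base 56 x 100 mm (its x, y), 22 mm tall, with a dark grip rail 24 mm wide (x), 90 mm long (y) and 26 mm tall along the middle of its top; 48 mm tall in all. Point: its centre, 24 mm above its underside; z up.
- tray_in (a point): centre of the inner floor of the fixed grey scrap tray, an open box 150 x 180 mm outside (its x, y) and 45 mm tall with walls and floor 6 mm thick; this point is 6 mm above the bench.
- cradle_in (a point): centre of the floor of the fixed wooden cradle for the sanding block: a shallow frame with a flat floor and an opening 66 x 110 mm (its x, y) whose walls rise 14 mm above the floor; 90 x 134 mm outside; this point is 6 mm above the bench. The sanding block's long side lies along the cradle's y, either way round.
- mug_rim (a point): bystander: centre of the mouth of a white mug, 80 mm wide and 85 mm tall
- glue: bystander: white glue bottle with an orange cap, 60 mm wide, 120 mm tall; origin at the centre of its underside
- tape: bystander: black tape measure 70 x 65 x 35 mm; origin at the centre of its underside

How it is judged:
On the way, in this order (a step that is already met when the one before it is completed fails the run):
1. the offcut is in the scrap tray and the sanding block is seated in its cradle (x of offcut_mid in the frame of tray_in between -0.069 and 0.069 m and y of offcut_mid in the frame of tray_in between -0.084 and 0.084 m and z of offcut_mid in the frame of tray_in below 0.03 m and horizontal distance between sandblock_mid and cradle_in below 0.01 m and z of sandblock_mid in the frame of cradle_in between 0.02 and 0.028 m and angle between sandblock_mid's own z axis and vertical below 0.06 rad), for 0.2 s.
2. all tiers present are on the post, widest lowest, each fully home (horizontal distance between each of tier1_mid, tier2_mid, tier3_mid, tier4_mid, tier5_mid and post_foot below 0.006 m and angle between each of tier1_mid, tier2_mid, tier3_mid, tier4_mid, tier5_mid's own z axis and vertical below 0.08 rad and z of tier1_mid in the frame of post_foot between 0.006 and 0.015 m and z of tier1_mid in the frame of post_foot below 0.014 m and z of tier2_mid in the frame of post_foot below 0.035 m and (z of tier2_mid in the frame of tier1_mid between 0.016 and 0.024 m or z of tier2_mid in the frame of post_foot between 0.006 and 0.014 m) and z of each of tier2_mid, tier3_mid, tier4_mid, tier5_mid in the frame of tier1_mid above 0.014 m and z of tier3_mid in the frame of post_foot below 0.055 m and (z of tier3_mid in the frame of tier1_mid between 0.016 and 0.024 m or z of tier3_mid in the frame of tier2_mid between 0.016 and 0.024 m or z of tier3_mid in the frame of post_foot between 0.006 and 0.014 m) and z of each of tier3_mid, tier4_mid, tier5_mid in the frame of tier2_mid above 0.014 m and z of tier4_mid in the frame of post_foot below 0.075 m and (z of tier4_mid in the frame of tier1_mid between 0.016 and 0.024 m or z of tier4_mid in the frame of tier2_mid between 0.016 and 0.024 m or z of tier4_mid in the frame of tier3_mid between 0.016 and 0.024 m or z of tier4_mid in the frame of post_foot between 0.006 and 0.014 m) and z of each of tier4_mid, tier5_mid in the frame of tier3_mid above 0.014 m and z of tier5_mid in the frame of post_foot below 0.095 m and (z of tier5_mid in the frame of tier1_mid between 0.016 and 0.024 m or z of tier5_mid in the frame of tier2_mid between 0.016 and 0.024 m or z of tier5_mid in the frame of tier3_mid between 0.016 and 0.024 m or z of tier5_mid in the frame of tier4_mid between 0.016 and 0.024 m or z of tier5_mid in the frame of post_foot between 0.006 and 0.014 m) and z of tier5_mid in the frame of tier4_mid above 0.014 m), for 0.2 s.
3. the collar is on the post, fully home on the top tier (horizontal distance between collar_mid and post_foot below 0.006 m and angle between collar_mid's own z axis and vertical below 0.08 rad and z of collar_mid in the frame of post_foot below 0.097 m and (z of collar_mid in the frame of tier1_mid between 0.018 and 0.026 m or z of collar_mid in the frame of tier2_mid between 0.018 and 0.026 m or z of collar_mid in the frame of tier3_mid between 0.018 and 0.026 m or z of collar_mid in the frame of tier4_mid between 0.018 and 0.026 m or z of collar_mid in the frame of tier5_mid between 0.018 and 0.026 m) and z of collar_mid in the frame of tier1_mid above 0.014 m and z of collar_mid in the frame of tier2_mid above 0.014 m and z of collar_mid in the frame of tier3_mid above 0.014 m and z of collar_mid in the frame of tier4_mid above 0.014 m and z of collar_mid in the frame of tier5_mid above 0.014 m), for 0.2 s.
At the end, for the whole second after the job is handed in: Tiers present on the post within 6 mm and 0.08 rad, neck up, widest lowest, each within 4 mm of flat on the next wider (lowest on the board), collar on top likewise; offcut inside the tray; sanding block on the cradle floor within 4 mm of height, 10 mm of centre, 0.06 rad of level (all of step 1 and all of step 2 and all of step 3); the robot touches nothing.
It fails at once if the mug, glue bottle or tape measure is shifted by more than 60 mm or tipped over (distance of any of mug_rim, glue, tape from where it was at the start of the episode above 0.06 m or angle between any of mug_rim, glue's own z axis and vertical above 0.5 rad).
Of tier1, tier2, tier3, tier4, tier5 only 3 to 4 are there at a start; the rules pass over those that are not, and their reading is None.
At some moment in a run one of tier1, tier2, tier3, tier4, tier5, collar, offcut may be knocked a few centimetres aside while the robot is not near it.
It also fails if it takes over 210 s, if anything falls off the work surface, if the arm or the gripper's body presses on something with over 40 N, if the wrist force passes 120 N, or if a joint passes its speed limit or range.

ROBOT

A 7-joint arm with a two-finger parallel gripper is mounted at the origin on the work surface. World frame = base frame: x ahead of the robot, y to its left, z up, the work surface at z = 0. Lengths are in m, angles in rad, forces in N, time in s.
With the tool pointing down it reaches from about 0.425 to 0.875 m from the base axis. Payload 4.7 kg.
Tool frame: the origin (TCP) lies between the finger pads; the fingertips stand 25 mm ahead of it and the grasp point (between the pads) lies 6 mm ahead of it; z points along the fingers, x is the direction in which the jaws open and shut, and the axes are right-handed (so a half turn about z gives the same grasp; the last joint's range is limited). The gripper opens to 87 mm and grips with 3 to 60 N. Pads are 19 mm wide; open, the fingers measure 117 mm over their backs; the gripper's body (75 mm by 190 mm) begins 51 mm behind the grasp point.
Start: joints at [-1.134, 0.321, -0.07, 1.45, 0.023, 1.371, -0.057], TCP at [0.267, 0.593, 0.248] pointing down, gripper open.
Joint ranges: [-2.86, 2.86], [-0.3, 2.09], [-1.38, 1.24], [0.06, 2.45], [-1.56, 4.7], [0.09, 2.05], [-2.69, 2.69]. Speed limits (rad/s): [2.57, 2.57, 3.14, 3.14, 3.14, 3.14, 3.14].

INTERFACE

Orientations are given as a unit quaternion [x, y, z, w].
In Python, from cell import arm gives the robot as it stands. The module is installed in compiled form; this text tells all that it offers. Calls block until the motion is done:
- arm.move_to(position, orientation): joint-space move of the TCP to a pose.
- arm.movel(position, attitude=None, rate=0.15): straight line of the TCP; attitude=None keeps the orientation; rate is the mean speed in m/s.
- arm.move_j(angles): joint-space move.
- arm.ungrasp() and arm.gripper_close(squeeze=None): open the fingers fully, or close them until they stop; squeeze is the grip in N (None keeps the last).
- arm.sleep(seconds).
- arm.inverse_kinematics(position, orientation): joint angles nearest the present ones, or None.
- arm.get_image(name): name is "scene" or "side" or "wrist"; returns (picture, depth): 420x560x3 uint8, blue, green, red; 420x560 float32, m along the optical axis (not along the pixel's ray), 0 where there is no reading.
- arm.camera_model(name): a dict with "fovy" (degrees; the focal length in pixels is half the picture's height over the tangent of half this angle, whatever the lens; pixels are square), "cx", "cy" (the principal point, pixels), "D" ([k1, k2, p1, p2, k3] as OpenCV has them; the pictures are not rectified), "R" (3x3) and "t" (3): a world point X has camera coordinates R X + t. Camera axes: x right, y down, z forward; pixel columns grow to the right and rows downward; lengths in m; the calibration is good to about 2 mm. A picture is of the moment at which its call begins: read the wrist's pose just before it. camera_model takes no time and is no camera call; for the wrist camera it gives the pose at the moment of the call.
A pose or a line that the arm cannot do raises arm.PlanningError and nothing moves.
- arm.hand_in(): hands the job in, once; it reports no verdict.
Trained networks look in the newest picture that a camera, given by its name, has taken for a name from the list of things; names that differ only in an ending like _2 or _b are one class to them, and where a whole thing is asked for, a point or a joint stands for the part that bears it (a point fixed in the world has none). Each returns a list of dicts, best first, with "score" (0 to 1); they miss things now and then, are a little off and sometimes report something else, mostly with a low value. They report only what shows in the picture. A call takes as long as a camera call.
- arm.recognise(target, camera): "xyz" ([x, y, z] in m, in the coordinates of the camera as it stood for that picture, good to about 4 mm: the middle of the surface that is visible of it).
- arm.spot_point(target, camera): "xyz" ([x, y, z] in m, in the coordinates of the camera as it stood for that picture, good to about 4 mm: a listed point, or the origin of a listed thing).
Readings, each from a call of its own:
- arm.current_time_s(): time.
- arm.current_q(): joint angles.
- arm.current_qd(): joint speeds.
- arm.current_joint_efforts(): joint torques, N m.
- arm.current_position(): TCP position.
- arm.current_ee_rot(): TCP orientation.
- arm.current_ft_force(): force on the tool from outside, world axes, zero at the start.
- arm.current_torque(): the same for the moment, N m.
- arm.current_finger_gap(): finger opening in m.
Only numpy, scipy, OpenCV 4.12 (cv2) and the standard library are available. Lean on these libraries where they do the work, as an engineer would, in place of code of your own. Each camera call takes 0.05 s, during which the arm holds its last target. There are 200 camera calls.

## Working session

There is one attempt and no reset: what is moved stays moved. The work goes in short steps, each a Python script; the robot and the scene stay as the last script left them, time stands still between calls to the robot, and variables do not carry over. Pictures are saved under pics/ and viewed, about 12 in all and at most 16, crops included, and the job is handed in when it is done.

```bash
mkdir -p pics; cat > h.py <<'E'
import numpy as np, cv2
from cell import arm
from scipy.spatial.transform import Rotation as Rn
def cam(n):
    m=arm.camera_model(n); f=210/np.tan(np.radians(m["fovy"])/2)
    K=np.array([[f,0,m["cx"]],[0,f,m["cy"]],[0,0,1]]); return K,np.array(m["D"],float),np.array(m["R"]),np.array(m["t"])
def shot(n,fn=None):
    c=cam(n); im,d=arm.get_image(n)
    if fn: cv2.imwrite("pics/"+fn,im)
    return im,d,c
def toW(p,c): return c[2].T@(np.array(p)-c[3])
def proj(X,c): return cv2.projectPoints(np.array(X,float).reshape(-1,1,3),cv2.Rodrigues(c[2])[0],c[3],c[0],c[1])[0].reshape(-1,2)
def cloud(d,c):
    h,w=d.shape; u,v=np.meshgrid(np.arange(w),np.arange(h))
    n=cv2.undistortPoints(np.stack([u,v],-1).reshape(-1,1,2).astype(np.float32),c[0],c[1]).reshape(h,w,2)
    P=np.dstack([n[...,0]*d,n[...,1]*d,d])
    return (P-c[3])@c[2]   # world; R^T(p-t)
def down(yaw):  # tool x axis at yaw in world, z down
    return (Rn.from_euler('z',yaw)*Rn.from_euler('x',np.pi)).as_quat()
E
python3 - <<'E'
from h import *
for n in ("scene","side"):
    im,d,c=shot(n,n+"0.png"); print(n,c[2].T@-c[3])
    for t in "post_foot tier1_mid tier2_mid tier3_mid tier4_mid tier5_mid collar_mid offcut_mid sandblock_mid tray_in cradle_in mug_rim glue tape".split():
        print(t,[(np.round(toW(r["xyz"],c),3).tolist(),round(r["score"],2)) for r in arm.spot_point(t,n)[:3]])
E
```

```text
scene [1.2302216  0.30180142 0.61575503]
post_foot []
tier1_mid [([0.616, -0.354, 0.013], 0.6), ([0.627, 0.369, 0.012], 0.32)]
tier2_mid [([0.654, 0.21, 0.007], 0.47)]
tier3_mid [([0.657, -0.074, 0.012], 0.75)]
tier4_mid [([0.65, 0.21, 0.01], 0.87)]
tier5_mid [([0.656, -0.214, 0.007], 0.82)]
collar_mid [([0.625, 0.37, 0.011], 0.95)]
offcut_mid [([0.479, -0.054, 0.036], 0.67)]
sandblock_mid [([0.477, 0.098, 0.047], 0.82)]
tray_in [([0.472, -0.357, 0.008], 0.72), ([0.46, 0.372, 0.006], 0.59)]
cradle_in [([0.462, 0.376, 0.006], 0.83)]
mug_rim [([0.785, 0.146, 0.084], 0.75)]
glue [([0.785, -0.107, 0.001], 0.65)]
tape [([0.779, -0.014, 0.0], 0.58)]
side [ 0.59056204 -0.8089763   0.85463113]
post_foot [([0.474, 0.022, 0.015], 0.87), ([0.624, 0.368, 0.011], 0.51)]
tier1_mid [([0.611, -0.355, 0.007], 0.87)]
tier2_mid []
tier3_mid [([0.655, -0.073, 0.011], 0.57)]
tier4_mid [([0.65, 0.208, 0.007], 0.73), ([0.483, 0.092, 0.044], 0.67)]
tier5_mid []
collar_mid [([0.627, 0.371, 0.009], 0.65)]
offcut_mid [([0.479, -0.054, 0.031], 0.96)]
sandblock_mid [([0.481, 0.096, 0.042], 0.85)]
tray_in [([0.468, -0.352, 0.003], 0.6)]
cradle_in [([0.458, 0.374, 0.002], 0.6)]
mug_rim [([0.779, 0.148, 0.083], 0.79)]
glue [([0.785, -0.109, -0.004], 0.75)]
tape [([0.778, -0.01, -0.003], 0.9), ([0.481, 0.095, 0.044], 0.34)]
```

View pics/scene0.png

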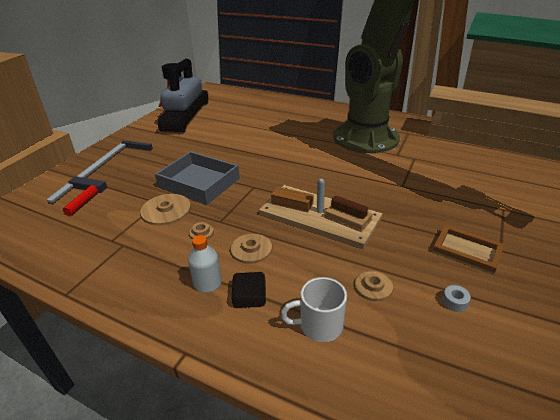

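View pics/side0.png

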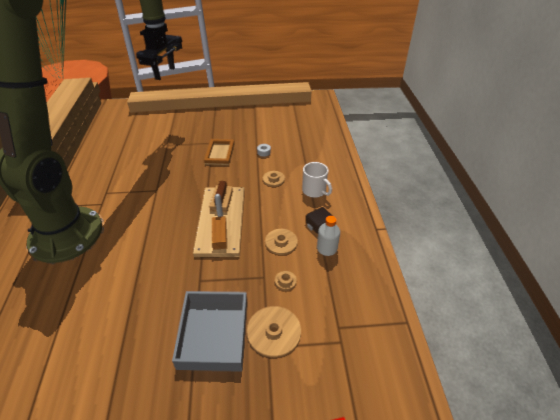

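```bash
python3 - <<'E'
from h import *
print(arm.camera_model("wrist")["fovy"], arm.current_ee_rot(), down(0),down(np.pi/2))
pts={"board":(.48,.02),"cradle":(.47,.37),"collar":(.625,.37),"t4":(.65,.21),"t3":(.655,-.073),"t5":(.656,-.214),"t1":(.613,-.355),"tray":(.47,-.355)}
for k in ["cradle","board","t3"]:
    x,y=pts[k]
    arm.move_to([x,y,.30],down(np.pi/2)); arm.sleep(.2)
    im,d,c=shot("wrist",f"w_{k}.png"); np.savez(f"w_{k}.npz",im=im,d=d,K=c[0],D=c[1],R=c[2],t=c[3])
    P=cloud(d,c); C=c[2].T@-c[3]
    print(k,arm.current_q().round(2) if hasattr(arm.current_q(),'round') else arm.current_q(),"cam",C.round(3),"cover",P[0,0].round(2),P[0,-1].round(2),P[-1,0].round(2),P[-1,-1].round(2))
print(arm.current_time_s())
cv2.imwrite("pics/w3.png",np.hstack([cv2.resize(cv2.imread(f"pics/w_{k}.png"),(400,300)) for k in ["cradle","board"]]))
E
```

```text
60.008459580063985 [ 8.39731293e-01  5.43002166e-01  5.30259778e-05 -4.42670473e-06] [1.000000e+00 0.000000e+00 0.000000e+00 6.123234e-17] [7.07106781e-01 7.07106781e-01 4.32978028e-17 4.32978028e-17]
cradle [-0.74  0.19  0.03  1.51 -0.01  1.44  0.86] cam [0.397 0.371 0.436] cover [0.27 0.06 0.  ] [ 0.27  0.68 -0.  ] [0.44 0.33 0.39] [0.45 0.42 0.39]
board [-0.4  -0.07  0.29  1.78  0.02  1.43  1.45] cam [0.408 0.021 0.437] cover [ 0.28 -0.29 -0.  ] [0.28 0.33 0.  ] [ 0.46 -0.02  0.39] [0.46 0.07 0.39]
t3 [-0.28  0.34  0.46  1.36 -0.15  1.48  1.75] cam [ 0.582 -0.072  0.438] cover [ 0.46 -0.38  0.01] [ 0.45  0.24 -0.  ] [ 0.63 -0.12  0.39] [ 0.63 -0.02  0.39]
5.5417
```

View pics/w3.png

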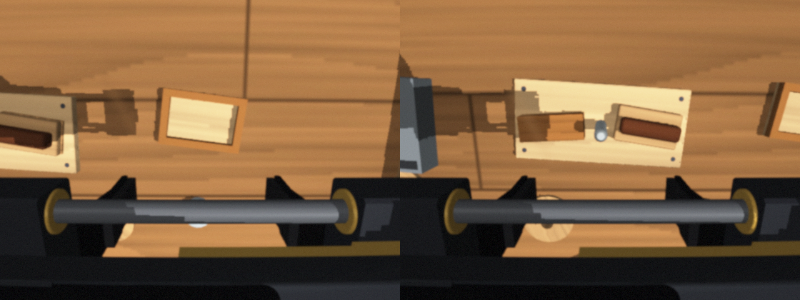

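```bash
cat >> h.py <<'E'
def rect(P,zlo,zhi,xy,r,filt=True):
    """min-area rectangle of the points in a height band near xy -> centre, long-axis yaw, (long,short), median z"""
    m=(P[...,2]>zlo)&(P[...,2]<zhi)&(np.hypot(P[...,0]-xy[0],P[...,1]-xy[1])<r)
    m=cv2.morphologyEx(m.astype(np.uint8),cv2.MORPH_OPEN,np.ones((3,3)))
    n,l,s,_=cv2.connectedComponentsWithStats(m,connectivity=8)
    if n<2: return None
    k=1+np.argmax(s[1:,4]); q=P[l==k]
    (cx,cy),(w,h),a=cv2.minAreaRect((q[:,:2]*1000).astype(np.float32)); a=np.radians(a)
    if h>w: w,h,a=h,w,a+np.pi/2
    return np.round([cx/1000,cy/1000],4),round((a)%np.pi,3),(round(w,1),round(h,1)),round(float(np.median(q[:,2])),4),len(q)
def load(f):
    z=np.load(f); return z["im"],z["d"],(z["K"],z["D"],z["R"],z["t"])
E
python3 - <<'E'
from h import *
im,d,c=load("w_cradle.npz");P=cloud(d,c)
m=(abs(P[...,0]-.36)<.02)&(abs(P[...,1]-.37)<.05);print("bench",np.median(P[m][:,2]),P[m][:,2].std())
print("cradle rim",rect(P,.014,.027,(.465,.374),.1)); print("cradle floor",rect(P,.0035,.010,(.465,.374),.05))
im,d,c=load("w_board.npz");P=cloud(d,c)
print("board",rect(P,.012,.2,(.474,.022),.17)); print("offcut",rect(P,.04,.055,(.479,-.06),.06)); print("offc2",rect(P,.026,.055,(.479,-.06),.06))
print("rail",rect(P,.058,.075,(.479,.097),.07));print("base",rect(P,.034,.075,(.479,.097),.07));print("post",rect(P,.104,.12,(.474,.022),.03))
im,d,c=load("w_t3.npz");P=cloud(d,c)
print("t3",rect(P,.004,.03,(.655,-.073),.08));print("t3neck",rect(P,.014,.03,(.655,-.073),.05))
print("t5",rect(P,.004,.03,(.655,-.214),.08))
E
```

```text
bench -0.00027350642790120966 0.0008373297207706239
cradle rim (array([0.4573, 0.3729]), np.float64(1.44), (134.4, 90.6), 0.0195, 3732)
cradle floor (array([0.4583, 0.375 ]), np.float64(1.439), (99.5, 65.6), 0.0056, 4160)
board (array([0.4741, 0.021 ]), np.float64(1.51), (280.6, 130.6), 0.0181, 26345)
offcut (array([ 0.4745, -0.0553]), np.float64(1.613), (99.9, 40.2), 0.0475, 3397)
offc2 (array([ 0.4745, -0.0553]), np.float64(1.613), (99.9, 40.2), 0.0475, 3557)
rail (array([0.4751, 0.0938]), np.float64(1.406), (89.4, 24.4), 0.0652, 1932)
base (array([0.4751, 0.0941]), np.float64(1.408), (100.2, 56.4), 0.0406, 4532)
post (array([0.4739, 0.0209]), np.float64(1.567), (15.8, 15.5), 0.1081, 248)
t3 (array([ 0.6519, -0.0765]), np.float64(0.003), (93.1, 92.3), 0.0077, 4525)
t3neck (array([ 0.6517, -0.0762]), np.float64(2.33), (39.4, 38.9), 0.0196, 652)
t5 (array([ 0.6522, -0.2129]), np.float64(2.323), (57.9, 57.3), 0.0088, 1628)
```

```bash
cat >> h.py <<'E'
def look(x,y,yaw=np.pi/2,z=.30,dx=.03):
    arm.move_to([x+dx,y,z],down(yaw)); arm.sleep(.25)
    im,d,c=shot("wrist"); return cloud(d,c),im
def fz(): return np.round(arm.current_ft_force(),1)
def pick(x,y,z,yaw,squeeze=30,zup=.25):
    arm.ungrasp() if arm.current_finger_gap()<.08 else None
    arm.move_to([x,y,z+.08],down(yaw)); arm.movel([x,y,z],rate=.1)
    arm.gripper_close(squeeze); g=arm.current_finger_gap(); p=np.round(arm.current_position(),4)
    arm.movel([x,y,zup],rate=.2); arm.sleep(.1)
    print("pick gap",round(g,4),"after lift",round(arm.current_finger_gap(),4),"at",p,"F",fz())
E
python3 - <<'E'
from h import *
P,im=look(.472,-.355); cv2.imwrite("pics/tray.png",im)
tr=rect(P,.035,.055,(.472,-.355),.14); print("tray",tr)
print("t1",rect(P,.004,.03,(.613,-.355),.08))
P,im=look(.474,.02)
o=rect(P,.04,.055,(.475,-.055),.06); s=rect(P,.058,.075,(.475,.095),.07); print(o,s)
yaw=o[1]-np.pi/2
pick(*o[0],.051,yaw)
ty=tr[1]-np.pi/2
q=down(ty)
if abs(tr[2][0]-180)<8 and arm.current_finger_gap()>.03:
    arm.move_to([*tr[0],.20],q); arm.movel([*tr[0],.043],rate=.12); print(fz()); arm.ungrasp(); arm.movel([*tr[0],.25],rate=.2)
print(arm.current_time_s())
E
```

```text
tray (array([ 0.4679, -0.3536]), np.float64(1.49), (180.1, 150.1), 0.0444, 4255)
t1 (array([ 0.5925, -0.3565]), np.float64(1.573), (128.4, 81.4), 0.0077, 5152)
(array([ 0.4745, -0.0552]), np.float64(1.611), (99.6, 40.4), 0.0475, 3519) (array([0.4751, 0.0943]), np.float64(1.407), (90.6, 24.2), 0.0652, 2021)
pick gap 0.0399 after lift 0.0397 at [ 0.4746 -0.0551  0.051 ] F [-0.4  0.  -0.9]
[-0.1 -0.2 -0.1]
17.8333
```

```bash
python3 - <<'E'
from h import *
P,im=look(.47,-.353); print("offcut",rect(P,.03,.041,(.468,-.353),.055))
P,im=look(.474,.02)
s=rect(P,.058,.075,(.475,.095),.07); print(s); print("post",rect(P,.104,.12,(.474,.022),.03))
pick(*s[0],.069,s[1]-np.pi/2,40)
# block centre from rail centre; cradle
c,cy=np.array([.4573,.3729]),1.44
q=down(cy-np.pi/2)
arm.move_to([*c,.20],q); arm.movel([*c,.080],rate=.15); arm.movel([*c,.0585],rate=.04); print(fz(),arm.current_position())
arm.ungrasp(); arm.movel([*c,.25],rate=.2)
P,im=look(*c); cv2.imwrite("pics/cradled.png",im)
print("rail",rect(P,.046,.066,c,.07),"rim",rect(P,.014,.024,c,.1))
print(arm.current_time_s())
E
```

```text
offcut (array([ 0.4665, -0.3539]), np.float64(1.489), (99.3, 40.3), 0.0355, 3328)
(array([0.475 , 0.0939]), np.float64(1.407), (89.7, 24.2), 0.0652, 2025)
post (array([0.474, 0.021]), np.float64(0.002), (16.6, 14.7), 0.1079, 256)
pick gap 0.0236 after lift 0.024 at [0.4752 0.0939 0.0691] F [ 0.4 -0.7 -1.8]
[ 0.4 -0.4 -1.1] [0.45734063 0.37291419 0.05840719]
rail (array([0.4554, 0.3734]), np.float64(1.439), (89.7, 24.2), 0.0531, 1893) rim (array([0.4574, 0.3732]), np.float64(1.441), (133.5, 90.5), 0.0195, 3805)
32.8667
```

```bash
cat >> h.py <<'E'
POST=np.array([.474,.021])
def stack(x,y,base,dia,grab=.034,neck=40,squeeze=30,zmin=0):
    """find disc near x,y, grasp neck, thread so the underside ends at height base"""
    P,im=look(x,y); a=rect(P,.004,.03,(x,y),.09); n=rect(P,.014,.035,a[0],.05); print("disc",a,"neck",n)
    assert abs(a[2][0]-dia)<4 and abs(a[2][1]-dia)<4
    g=(a[0]+n[0])/2
    pick(*g,grab,np.pi/2,squeeze)
    assert abs(arm.current_finger_gap()*1000-neck)<3
    place(base,grab,zmin)
def place(base,grab,zmin=0):
    q=down(np.pi/2)
    arm.move_to([*POST,.25],q); arm.movel([*POST,.118+grab],rate=.2); arm.sleep(.1); f0=arm.current_ft_force()
    zt=max(base+.001+grab,zmin); z=.118+grab
    while z>zt:
        z=max(z-.012,zt); arm.movel([*POST,z],rate=.06); f=np.array(arm.current_ft_force())-f0
        if np.abs(f).max()>8: print("contact at",z-grab,f.round(1)); break
    print("at",np.round(arm.current_position(),4),"F",f.round(1))
    arm.ungrasp(); arm.movel([*POST,.25],rate=.2)
    P,im=look(*POST); cv2.imwrite("pics/stack.png",im)
    for h in (base+.008,base+.020): print("  level",round(h,3),rect(P,h-.005,h+.005,POST,.09))
    print("t",arm.current_time_s())
E
python3 - <<'E'
from h import *
stack(.613,-.356,.018,130,zmin=.071)
E
```

```text
disc (array([ 0.6125, -0.3569]), np.float64(0.046), (128.3, 127.8), 0.0077, 9243) neck (array([ 0.6123, -0.3572]), np.float64(2.349), (39.5, 38.6), 0.0196, 662)
pick gap 0.0391 after lift 0.0391 at [ 0.6124 -0.357   0.034 ] F [ 0.3  0.4 -1. ]
at [0.4737 0.0208 0.0708] F [-0.7 -0.6  0.3]
  level 0.026 (array([0.4746, 0.021 ]), np.float64(0.043), (128.5, 128.1), 0.0256, 9324)
  level 0.038 (array([0.4725, 0.0205]), np.float64(1.57), (38.3, 35.9), 0.0376, 551)
t 47.075
```

View pics/stack.png

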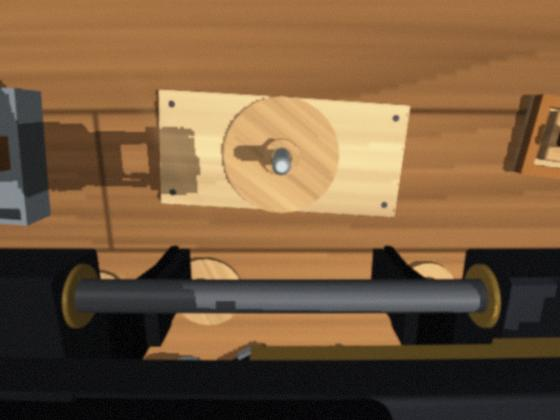

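The picture shows tier 1 flat on the board around the post (281,155). The measured disc top is 0.0256 m, against an expected 0.026 m. Tier 3 is next.

```bash
python3 - <<'E'
from h import *
stack(.652,-.076,.038,94,zmin=.071)
E
```

```text
disc (array([ 0.6521, -0.0755]), np.float64(2.87), (93.8, 91.9), 0.0077, 4695) neck (array([ 0.6519, -0.076 ]), np.float64(1.571), (39.0, 38.9), 0.0195, 673)
pick gap 0.0387 after lift 0.0387 at [ 0.652  -0.0758  0.034 ] F [ 0.3  0.9 -1.5]
at [0.4737 0.0209 0.0726] F [ 1.2  0.6 -0.7]
  level 0.046 (array([0.4742, 0.0209]), np.float64(2.4), (93.7, 92.4), 0.0456, 4848)
  level 0.058 (array([0.474 , 0.0205]), np.float64(0.004), (39.4, 38.5), 0.0576, 710)
t 58.775
```

```bash
python3 - <<'E'
from h import *
stack(.65,.21,.058,76)
stack(.652,-.213,.078,58)
E
```

```text
disc (array([0.6314, 0.2314]), np.float64(1.572), (74.7, 74.5), 0.0079, 3062) neck (array([0.6306, 0.2312]), np.float64(0.798), (39.2, 38.7), 0.0197, 677)
pick gap 0.0389 after lift 0.0392 at [0.631  0.2313 0.034 ] F [ 0.1 -0.  -0.1]
at [0.4736 0.0209 0.0926] F [-0.5  0.1  0.2]
  level 0.066 (array([0.4737, 0.0205]), np.float64(0.006), (75.0, 74.4), 0.0656, 3050)
  level 0.078 (array([0.4737, 0.0205]), np.float64(0.009), (39.4, 38.5), 0.0776, 839)
t 70.1333
disc (array([ 0.6524, -0.2138]), np.float64(2.37), (57.2, 56.4), 0.0084, 1610) neck (array([ 0.653 , -0.2135]), np.float64(1.564), (39.0, 38.8), 0.0196, 641)
pick gap 0.0395 after lift 0.0388 at [ 0.6527 -0.2136  0.034 ] F [ 0.1 -0.2 -0.7]
at [0.474 0.021 0.113] F [-0.9  0.3 -1. ]
  level 0.086 (array([0.4739, 0.0207]), np.float64(2.387), (57.3, 56.3), 0.0856, 1361)
  level 0.098 (array([0.4742, 0.0205]), np.float64(0.011), (39.4, 38.2), 0.0976, 982)
t 81.175
```

```bash
python3 - <<'E'
from h import *
P,im=look(.627,.37); a=rect(P,.015,.035,(.627,.37),.06); print(a)
assert abs(a[2][0]-50)<4 and abs(a[2][1]-50)<4
pick(*a[0],.032,np.pi/2,40); assert abs(arm.current_finger_gap()-.05)<.004
place(.098,.032)
P,im=look(*POST)
print("collar top (expect .122)",rect(P,.115,.13,POST,.05))
P,im=look(.457,.373); print("rail",rect(P,.046,.066,(.457,.373),.07))
P,im=look(.468,-.353); print("offcut",rect(P,.03,.041,(.468,-.353),.055))
shot("side","side1.png")
E
```

```text
(array([0.6217, 0.3658]), np.float64(1.571), (48.9, 48.4), 0.0234, 1201)
pick gap 0.0496 after lift 0.0494 at [0.6217 0.3659 0.0321] F [ 0.1  0.3 -2.2]
at [0.4736 0.0209 0.1305] F [-1.2  0.4  0.2]
  level 0.106 (array([0.4738, 0.021 ]), np.float64(1.565), (16.4, 16.4), 0.1076, 290)
  level 0.118 (array([0.4744, 0.0207]), np.float64(0.822), (49.3, 49.3), 0.1214, 1982)
t 91.7667
collar top (expect .122) (array([0.4741, 0.0206]), np.float64(0.026), (48.8, 48.3), 0.1215, 2020)
rail (array([0.4554, 0.3735]), np.float64(1.44), (89.9, 24.2), 0.0532, 1885)
offcut (array([ 0.4665, -0.3543]), np.float64(1.489), (100.1, 40.3), 0.0355, 3330)
```

View pics/side1.png

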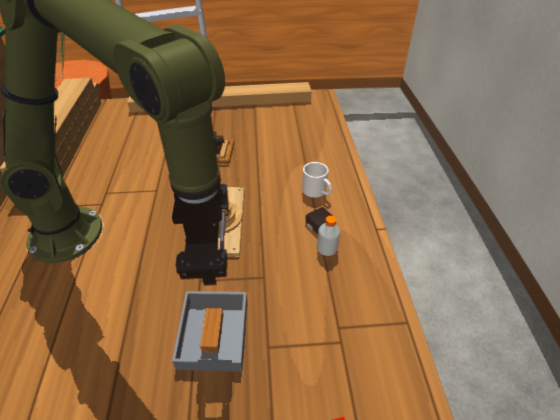

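The side picture shows the offcut in the tray (212,330). The mug (316,180), tape (320,222) and glue (329,238) have not moved, and the arm is clear of everything.

```bash
python3 -c "
from cell import arm
print(arm.hand_in())"
```

```text
the job is handed in; nothing more can be done
None
```

I finished the whole job and handed it in after about 95 s of robot time; the hand-in reports no verdict.

- **Clearing the board:** The offcut lies in the scrap tray, less than 2 mm from its centre. The sanding block sits flat in its cradle, about 2 mm off centre (10 mm allowed), with its rail top at 53 mm against the 54 mm expected.
- **Stack:** Four tiers were present: tier 1, 3, 4 and 5. They are threaded widest to narrowest, with the collar on top.
    - **Heights:** Each disc top was within 0.5 mm of its expected height, and the collar top measured 121.5 mm against 122 mm.
    - **Centring:** Every disc and the collar measured within 1 mm of the post axis.
- **Tier 1:** I released it about 19 mm above the board and let it slide down, because the gripper body would have hit the post. It landed flat.
- **Tier 4:** It had been knocked about 3 cm aside during the run. The look before the grasp found it in its new place.
- **Bystanders:** The mug, glue bottle and tape measure look unmoved in the last side picture; I did not measure them again.

No check failed. The one disagreement was tier 1's neck, which read about 1.5 mm off the post axis while its disc read 0.6 mm. I put that down to the post partly hiding the neck.

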